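# Unstack the tins and put each away in its organiser well

### The arm

A 6-joint arm with a two-finger parallel gripper is mounted at the origin on the work surface. World frame = base frame: x ahead of the robot, y to its left, z up, the work surface at z = 0. Lengths are in m, angles in degrees, forces in N, time in s.
With the tool pointing down it reaches from about 0.3 to 0.75 m from the base axis. Payload 8.5 kg.
Tool frame: the origin (TCP) lies at the very end of the fingers, on their centre line; the grasp point (between the pads) lies 19 mm behind it (env.hold_point_z is the distance from the TCP to the grasp point, in m); z points along the fingers, y is the line along which they close (so a half turn about z gives the same grasp; the last joint's range is limited). The gripper opens to 85 mm and grips with 20 to 120 N. Pads are 22 mm wide; open, the fingers measure 114 mm over their backs; the gripper's body (76 mm by 85 mm) begins 54 mm behind the grasp point. The pads swing forward as they close: fully open they stand 13 mm farther back than shut.
Start: joints at [-86.419, 21.807, 74.336, -0, 83.858, -12.336], TCP at [0.151, -0.529, 0.205] pointing down, gripper open.
Joint ranges: [-178.18, 178.18], [-50.72, 133.34], [12.68, 142.11], [-81.47, 261.47], [9.98, 163.14], [-165.26, 165.26]. Speed limits (degrees/s): [136.94, 136.94, 180, 180, 180, 180].

### API

Orientations are given as a 3x3 rotation matrix whose columns are the frame's x, y, z axes.
In Python, from rig import env, optics gives the robot as it stands.
- The arm moves only by the shell command python3 -m jog 'ROWS' [OPENING] [FORCE]. ROWS is JSON, a list of rows, each an object with "linear": the shift along the tool's x, y, z in units of 40 mm (1.0 is 40 mm), a list of three; "roll": the turn about the tool's z in units of 5 degrees (1.0 is 5 degrees). A call has 1 to 12 rows; each row shifts and turns the commanded pose from where the row before left it, along the tool's axes as they then stand; what a row does not reach is not made up. A row lasts 1/12 s, in which the tool goes at most 41.7 mm and 7.16 degrees, less where a joint would pass 70% of its speed; a pose out of reach is approached as far as the arm can. A call is refused whole if a number of a shift passes 1 or a number of a turn 1, either way. A call with a gripper value outside its range is refused whole. OPENING is the opening, from -1 (shut) to 1 (fully open), set as the call begins (- or left out, the last holds). The fingers move at their own pace and stop on an object; FORCE is the grip in N (left out, the last holds). Time passes only in rows, so rows that do not move let the fingers close. It gives the time, the measured TCP pose, the force, the opening and the grip force at its end, in the units of the state.
- env.observe(): the state, without advancing time (a new reading comes with each control period).
- optics.get_image(name): name is "side" or "top"; returns the picture (480x640x3 uint8, red, green, blue); there is no depth.
- optics.calibration(name): a dict with "fov_y" (degrees; the focal length in pixels is half the picture's height over the tangent of half this angle, whatever the lens; pixels are square), "cx", "cy" (the principal point, pixels), "T" (4x4, takes a point from camera to world coordinates). Camera axes: x right, y down, z forward; pixel columns grow to the right and rows downward; lengths in m; the calibration is good to about 2 mm. A picture is of the moment at which its call begins. calibration takes no time and is no camera call.
- env.close_job(): hands the job in; it is judged then, once.
The state is a dict: "time_s": time; "q": joint angles; "qvel": joint speeds; "joint_efforts": joint torques, N m; "position": TCP position; "tool_rot": TCP orientation; "ft_force": force on the tool from outside, world axes, zero at the start; "wrist_torque": the same for the moment, N m; "grip_width": finger opening in m; "gripper_force": force on a finger pad.
Only numpy, scipy, OpenCV 4.12 (cv2) and the standard library are available. Lean on these libraries where they do the work, as an engineer would, in place of code of your own. Each camera call takes 0.05 s, during which the arm holds its last target. There are 200 camera calls.

### The job

Take the two piles of tins apart and put every tin away in the organiser module whose well is cut for its shape and size, lying flat on the floor of the well and let go. Keep the tins the right way up all the time, and do not knock the freshly painted figurine standing between the piles.

Things in the scene. Friction and masses are not known exactly. Their poses are not given: they have to be found in the camera images.
- large_round_tin: round aluminium screw-lid tin, 66 mm in diameter, 32 mm tall, about 0.13 kg. Origin: centre of its underside; z is up. It is at the bottom of one of the two piles, with one of the small tins on its lid.
- large_box_tin: flat rectangular steel tin, 82 mm long (own x), 58 mm wide (own y), 32 mm tall, about 0.12 kg. Origin: centre of its underside; z is up. It is at the bottom of the other pile, with the other small tin on its lid.
- small_round_tin: round aluminium screw-lid tin, 46 mm in diameter, 28 mm tall, about 0.06 kg. Origin: centre of its underside; z is up. It starts on top of either of the two large tins.
- small_box_tin: flat rectangular steel tin, 52 mm long (own x), 34 mm wide (own y), 28 mm tall, about 0.05 kg. Origin: centre of its underside; z is up. It starts on top of the other large tin.
- large_round_well: organiser module fixed to the table: a plywood tile 116 mm (own x) by 96 mm (own y), 8 mm tall, with a round well 82 mm in diameter in its middle. The dark floor of the well is 3 mm above the table, so the well is 5 mm deep. Place of the large round tin. Origin: centre of the tile's underside, on the table; z is up.
- large_box_well: module of the same outer size and the same well depth, with a rectangular well 98 mm (own x) by 74 mm (own y). Place of the large rectangular tin, long side along the well's long side. Origin: centre of the tile's underside, on the table; z is up.
- small_round_well: module of the same outer size and the same well depth, with a round well 62 mm in diameter. Place of the small round tin. Origin: centre of the tile's underside, on the table; z is up.
- small_box_well: module of the same outer size and the same well depth, with a rectangular well 68 mm (own x) by 50 mm (own y). Place of the small rectangular tin, long side along the well's long side. Origin: centre of the tile's underside, on the table; z is up.
- figurine: freshly painted grey figurine of a woman in a flared skirt on a round dark wooden plinth 40 mm in diameter, 72 mm tall in all, loose on the table between the two piles. Origin: centre of the plinth's underside; z is up. Not to be knocked.
Not all that is in view belongs to the job. Leave any orange or yellow look-alike of the small_round_tin alone.

How it is judged (in metres and radians):
At the end, for the whole second after the job is handed in: Each of the four tins lies in the well of its own shape and size: centre within 13 mm of the well's centre, underside less than 3 mm above the well's floor, upright within 0.1 rad, at rest and let go; the figurine stands upright (0.2 rad) within 15 mm of where it was (horizontal distance between large_round_tin and large_round_well below 0.013 m and z of large_round_tin in the frame of large_round_well below 0.006 m and angle between each of large_round_tin, large_box_tin, small_round_tin, small_box_tin's own z axis and vertical below 0.1 rad and linear speed of each of large_round_tin, large_box_tin, small_round_tin, small_box_tin below 0.02 m/s and contact force between each of large_round_tin, large_box_tin, small_round_tin, small_box_tin and the fingers below 0.1 N and horizontal distance between large_box_tin and large_box_well below 0.013 m and z of large_box_tin in the frame of large_box_well below 0.006 m and horizontal distance between small_round_tin and small_round_well below 0.013 m and z of small_round_tin in the frame of small_round_well below 0.006 m and horizontal distance between small_box_tin and small_box_well below 0.013 m and z of small_box_tin in the frame of small_box_well below 0.006 m and distance of figurine from where it was at the start of the episode below 0.015 m and angle between figurine's own z axis and vertical below 0.2 rad); the robot touches nothing.
It fails at once if a tin is tipped over (more than 35 degrees from upright) (angle between any of large_round_tin, large_box_tin, small_round_tin, small_box_tin's own z axis and vertical above 0.6 rad).
It fails at once if the figurine is knocked: moved more than 15 mm or tilted more than 0.2 rad (distance of figurine from where it was at the start of the episode above 0.015 m or angle between figurine's own z axis and vertical above 0.2 rad).
It also fails if it takes over 115 s, if anything falls off the work surface, if the arm or the gripper's body presses on something with over 40 N, if the wrist force passes 120 N, or if a joint passes its speed limit or range.

## Working session

There is one attempt and no reset: what is moved stays moved. The work goes in short steps, Python scripts to look and compute and a shell command to move; the robot and the scene stay as the last step left them, time stands still between calls to the robot, and variables do not carry over. Pictures are saved under pics/ and viewed, at most 14 in all, crops included, and the job is handed in when it is done.

```bash
ls; mkdir -p pics; python3 - <<'E'
from rig import env, optics
import cv2
for n in("top","side"):
    im=optics.get_image(n); cv2.imwrite(f"pics/{n}0.png",im[:,:,::-1]); c=optics.calibration(n); print(n,c)
s=env.observe(); print(s)
E
```

```text
pics
top {'fov_y': 50.36652544279645, 'cx': 321.5432006528387, 'cy': 236.02026855868542, 'T': array([[-0.02764707, -0.99708137,  0.07116442,  0.43771942],
       [-0.99939721,  0.02906619,  0.01898353, -0.0081402 ],
       [-0.0209966 , -0.07059668, -0.99728394,  0.97113169],
       [ 0.        ,  0.        ,  0.        ,  1.        ]])}
side {'fov_y': 54.30965907928039, 'cx': 317.8563633189521, 'cy': 241.47208655733291, 'T': array([[-7.62956516e-01, -3.73785625e-01,  5.27429295e-01,
         1.06260287e-01],
       [-6.46449094e-01,  4.42363265e-01, -6.21625539e-01,
         4.62944877e-01],
       [-9.60654795e-04, -8.15229446e-01, -5.79137314e-01,
         4.96466219e-01],
       [ 0.00000000e+00,  0.00000000e+00,  0.00000000e+00,
         1.00000000e+00]])}
{'time_s': 0.1, 'q': array([-8.64192712e+01,  2.18374120e+01,  7.43816524e+01,  5.44268098e-04,
        8.38600164e+01, -1.23346845e+01]), 'qvel': array([-0.05482774, -0.11534452, -0.16415029,  0.04173421, -0.04819048,
        0.06744015]), 'joint_efforts': array([ 3.54513009e-03, -4.49222159e+01, -2.31658101e+01, -2.24533533e-04,
        3.68267036e-03, -1.71123139e-05]), 'position': array([ 0.15080985, -0.52858604,  0.20436361]), 'tool_rot': array([[ 9.61667868e-01,  2.74216894e-01, -7.67749929e-05],
       [ 2.74216737e-01, -9.61666929e-01,  1.37811417e-03],
       [ 3.04070215e-04, -1.34634110e-03, -9.99999047e-01]]), 'ft_force': array([-0.52473416, -0.79814908,  0.66006905]), 'wrist_torque': array([-0.04325221, -0.01098713, -0.01541029]), 'gripper_force': 0.0, 'grip_width': 0.08557388982780423}
```

View pics/top0.png

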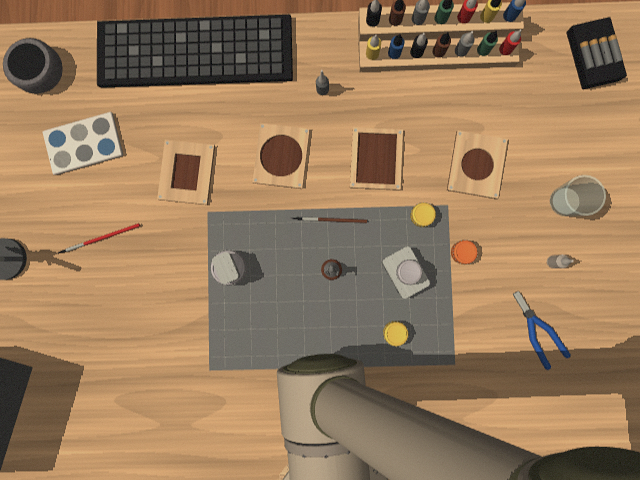

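View pics/side0.png

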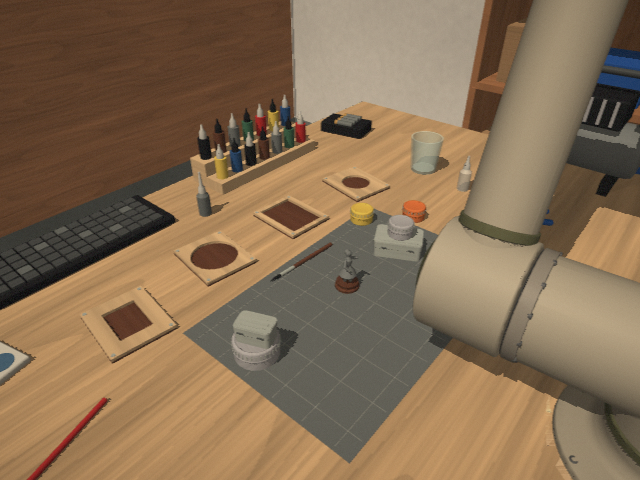

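The top view shows small box on large round tin at (228,267) and small round on large box tin at (407,272). The figurine is at (331,269), with the wells at (186,172), (281,155), (377,158) and (477,164).

Things that could be mistaken for the small round tin are yellow (424,215), yellow (397,334) and orange (465,252). The grey one at (409,271) on the large box is the real one. The paint palette, cup and bottles are irrelevant.

```bash
cat > h.py <<'E'
import numpy as np, cv2
from rig import env, optics
def ray(n,uv):
    c=optics.calibration(n); f=240/np.tan(np.radians(c["fov_y"]/2)); T=c["T"]
    uv=np.atleast_2d(uv).astype(float)
    d=np.c_[(uv[:,0]-c["cx"])/f,(uv[:,1]-c["cy"])/f,np.ones(len(uv))]@T[:3,:3].T
    return T[:3,3],d
def plane(n,uv,z):
    o,d=ray(n,uv); return o+d*((z-o[2])/d[:,2])[:,None]
def tri(u1,u2):
    o1,d1=ray("top",u1);o2,d2=ray("side",u2);d1=d1[0];d2=d2[0]
    s=np.linalg.lstsq(np.c_[d1,-d2],o2-o1,rcond=None)[0]; a=o1+d1*s[0];b=o2+d2*s[1]
    return (a+b)/2,np.linalg.norm(a-b)
def rect(P):
    (c,(w,h),a)=cv2.minAreaRect((P[:,:2]*1000).astype(np.float32))
    if w<h: w,h,a=h,w,a+90
    return np.round(c,1),round(w,1),round(h,1),round((a+90)%180-90,1)  # angle of long side from world x, deg
E
python3 - <<'E'
from h import *
im=cv2.imread("pics/top0.png"); hsv=cv2.cvtColor(im,cv2.COLOR_BGR2HSV)
def show(m,box,z,nm,minA=60):
    x0,y0,x1,y1=box; mm=np.zeros_like(m); mm[y0:y1,x0:x1]=m[y0:y1,x0:x1]
    for c in cv2.findContours(mm,cv2.RETR_EXTERNAL,cv2.CHAIN_APPROX_NONE)[0]:
        if cv2.contourArea(c)<minA: continue
        print(nm,cv2.contourArea(c),"bb",cv2.boundingRect(c),*rect(plane("top",c[:,0],z)))
dark=((hsv[...,2]<125)&(hsv[...,1]>100)).astype(np.uint8)*255
show(dark,(150,110,520,210),.008,"well",150)
light=((hsv[...,1]<45)&(hsv[...,2]>130)).astype(np.uint8)*255
show(light,(205,240,265,295),.060,"pileL")
show(light,(375,240,435,305),.032,"pileR")
print("px",hsv[267,228],hsv[271,409],hsv[262,392],hsv[155,281],hsv[160,262])
a=im[235:305,200:270];b=im[235:305,375:445]
s=cv2.imread("pics/side0.png")[205:275,365:435];s2=cv2.imread("pics/side0.png")[305:375,222:292]
r=lambda i:cv2.resize(i,(290,290),interpolation=cv2.INTER_NEAREST)
cv2.imwrite("pics/c0.png",np.vstack([np.hstack([r(a),r(b)]),np.hstack([r(s2),r(s)])]))
E
```

```text
well 802.5 bb (171, 154, 29, 36) [638.5 268.7] 66.0 49.4 -7.7
well 731.5 bb (461, 149, 32, 31) [ 635.  -287.8] 58.7 57.7 88.1
well 1302.5 bb (260, 135, 42, 41) [664.5  84.6] 78.9 77.8 88.2
well 1830.5 bb (356, 133, 41, 51) [653.1 -97.8] 96.3 73.5 -4.3
pileL 630.5 bb (211, 250, 27, 35) [451.5 186.7] 61.0 46.1 7.3
pileR 1274.5 bb (383, 246, 47, 53) [ 434.6 -142.3] 83.4 58.0 27.4
px [ 24  31 171] [ 12  24 179] [ 23  32 181] [  9 149  94] [  8 140  80]
```

View pics/c0.png

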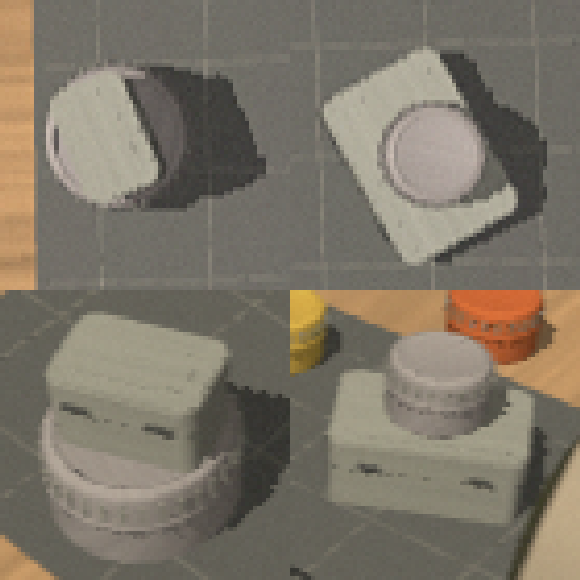

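The crop confirms that the grey screw-lid tin sits on the large box and the small box sits on the large round, with the orange and yellow tins separate. Next I'll measure the top tins and cross-check the heights with the side view.

```bash
cat >> h.py <<'E'
def go(x,y,z,ya=None):
    """target TCP mm; ya = wanted direction of the closing line (deg, mod 180)"""
    s=env.observe();R=s["tool_rot"];p=s["position"]*1000
    cur=np.degrees(np.arctan2(R[1,1],R[0,1])); r=0
    if ya is not None:
        r=-((ya-cur+90)%180-90)
    t=np.radians(cur-r); Y=np.array([np.cos(t),np.sin(t)]); X=np.array([-Y[1],Y[0]])  # z down: x = y cross z
    Z=-1; X=np.cross([Y[0],Y[1],0],[0,0,-1])[:2]
    d=np.array([x,y])-p[:2]
    print("pos",p.round(1),"roll units",round(r/5,2),"alt",round((r-np.sign(r)*180)/5,2),"lin after roll",(np.array([d@X,d@Y,p[2]-z])/40).round(3),"q1,q6",s["q"][[0,5]].round(0),"t",round(s["time_s"],1),"w",round(s["grip_width"]*1000,1),"F",round(s["gripper_force"],1))
E
python3 - <<'E'
from h import *
im=cv2.imread("pics/top0.png"); lab=cv2.cvtColor(cv2.GaussianBlur(im,(3,3),0),cv2.COLOR_BGR2LAB).astype(int); a=lab[...,1]
print("a box",a[267,228],a[262,392],"round",a[271,409])
L=lab[...,0]>135
def best(m,box,zs,nm):
    x0,y0,x1,y1=box; mm=np.zeros(m.shape,np.uint8); mm[y0:y1,x0:x1]=m[y0:y1,x0:x1]*255
    mm=cv2.morphologyEx(mm,cv2.MORPH_OPEN,np.ones((3,3)))
    c=max(cv2.findContours(mm,cv2.RETR_EXTERNAL,cv2.CHAIN_APPROX_NONE)[0],key=cv2.contourArea)
    P=plane("top",c[:,0],zs); print(nm,cv2.boundingRect(c),*rect(P)); return c
th=(a[267,228]+a[271,409])/2
best(L&(a<=th),(205,240,265,295),.060,"smallbox")
best(L&(a>th),(390,250,430,295),.060,"smallround")
fig=((lab[...,1]-128>8)&(lab[...,0]<100)); best(fig,(310,250,345,290),.008,"plinth")
hsv=cv2.cvtColor(im,cv2.COLOR_BGR2HSV)
best((hsv[...,1]>140)&(hsv[...,2]>130)&(hsv[...,0]>18),(380,315,415,350),.028,"yel1")
best((hsv[...,1]>140)&(hsv[...,2]>130)&(hsv[...,0]>18),(405,200,440,230),.028,"yel2")
# side cross-check of wells and lids
si=cv2.imread("pics/side0.png"); h=cv2.cvtColor(si,cv2.COLOR_BGR2HSV)
dk=((h[...,2]<110)&(h[...,1]>100)).astype(np.uint8)*255
for bx in((100,290,155,345),(185,225,245,275),(265,190,325,240),(335,170,375,195)):
    x0,y0,x1,y1=bx;mm=np.zeros_like(dk);mm[y0:y1,x0:x1]=dk[y0:y1,x0:x1]
    c=max(cv2.findContours(mm,cv2.RETR_EXTERNAL,cv2.CHAIN_APPROX_NONE)[0],key=cv2.contourArea)
    print("side well",*rect(plane("side",c[:,0],.008)))
# small round lid centre: top (375+432/4.143.., ) crops
print(tri([375+433/4.143,235+155/4.143],[365+(443-290)/4.143,205+(357-290)/4.143]))
print(tri([200+103/4.143,235+135/4.143],[222+137/4.143,305+(355-290)/4.143]))
go(0,0,0)
E
```

```text
a box 127 126 round 130
smallbox (212, 253, 26, 32) [450.9 184.4] 54.3 33.6 21.5
smallround (397, 260, 25, 24) [ 435.1 -144.2] 42.5 40.7 88.4Traceback (most recent call last):
  File "<stdin>", line 13, in <module>
  File "<stdin>", line 8, in best
ValueError: max() iterable argument is empty
```

```bash
python3 - <<'E'
from h import *
si=cv2.imread("pics/side0.png"); h=cv2.cvtColor(si,cv2.COLOR_BGR2HSV)
dk=((h[...,2]<125)&(h[...,1]>110)).astype(np.uint8)*255
for bx in((100,290,155,345),(185,225,245,275),(265,190,325,240),(335,170,375,195)):
    x0,y0,x1,y1=bx;mm=np.zeros_like(dk);mm[y0:y1,x0:x1]=dk[y0:y1,x0:x1]
    cs=cv2.findContours(mm,cv2.RETR_EXTERNAL,cv2.CHAIN_APPROX_NONE)[0]
    if cs: print("side well",*rect(plane("side",max(cs,key=cv2.contourArea)[:,0],.008)))
print("round",tri([375+433/4.143,235+155/4.143],[365+(443-290)/4.143,205+(357-290)/4.143]))
print("box",tri([200+103/4.143,235+135/4.143],[222+137/4.143,305+(355-290)/4.143]))
print("fig,yel",plane("top",[[331,269],[397,334],[424,215],[465,252]],.02)[:,:2])
go(435,-144,130,27+90)
E
```

```text
side well [637.7 269.1] 67.3 48.5 -7.5
side well [662.2  85.7] 78.7 71.8 40.2
side well [653.6 -95.7] 96.5 67.5 -4.7
side well [ 634.7 -286.4] 57.5 46.2 40.2
round (array([ 0.45843675, -0.26633522, -0.0074956 ]), np.float64(0.07098698677922526))
box (array([0.45096675, 0.18342242, 0.06049047]), np.float64(0.0005642517989392365))
fig,yel [[ 0.44362886 -0.00591474]
 [ 0.32109643 -0.12369227]
 [ 0.53932683 -0.18227679]
 [ 0.46816055 -0.25505085]]
pos [ 150.8 -528.6  204.4] roll units -2.22 alt 33.78 lin after roll [10.695 -5.341  1.859] q1,q6 [-86. -12.] t 0.1 w 85.6 F 0.0
```

```bash
python3 -m jog '[{"roll":-0.74,"linear":[0,0,0]},{"roll":-0.74,"linear":[0,0,0]},{"roll":-0.74,"linear":[0,0,0]},{"linear":[0.89,-0.445,0],"roll":0},{"linear":[0.89,-0.445,0],"roll":0},{"linear":[0.89,-0.445,0],"roll":0},{"linear":[0.89,-0.445,0],"roll":0},{"linear":[0.89,-0.445,0],"roll":0},{"linear":[0.89,-0.445,0],"roll":0},{"linear":[0.89,-0.445,0],"roll":0},{"linear":[0.89,-0.445,0],"roll":0},{"linear":[0.89,-0.445,0],"roll":0}]' 0.6 40
python3 -c "
from h import *
go(435,-144,130,117)"
```

```text
time_s: 1.1
position: [0.3641, -0.2387, 0.2048]
tool_rot: [[0.891, 0.454, -0.0], [0.454, -0.891, 0.0], [-0.0, -0.0, -1.0]]
ft_force: [0.3, -0.5, 0.6]
grip_width: 0.0686
gripper_force: 0.0
pos [ 364.1 -238.7  204.8] roll units 0.0 alt -36.0 lin after roll [ 2.654 -1.306  1.871] q1,q6 [-49.  14.] t 1.1 w 68.6 F 0.0
```

```bash
python3 -m jog '[{"linear":[0.885,-0.435,0],"roll":0},{"linear":[0.885,-0.435,0],"roll":0},{"linear":[0.885,-0.435,0],"roll":0},{"linear":[0,0,0.9],"roll":0},{"linear":[0,0,0.9],"roll":0},{"linear":[0,0,0.8],"roll":0},{"linear":[0,0,0],"roll":0},{"linear":[0,0,0],"roll":0}]'
python3 - <<'E'
from h import *
go(435,-144,37,117)
im=optics.get_image("side"); c=im[150:300,330:530,::-1]
cv2.imwrite("pics/s1.png",cv2.resize(c,None,fx=3,fy=3,interpolation=cv2.INTER_CUBIC))
E
```

```text
time_s: 1.77
position: [0.434, -0.1456, 0.1007]
tool_rot: [[0.891, 0.454, -0.002], [0.454, -0.891, 0.002], [-0.001, -0.003, -1.0]]
ft_force: [-0.3, 0.3, 0.3]
grip_width: 0.0682
gripper_force: 0.0
pos [ 434.  -145.6  100.7] roll units 0.0 alt -36.0 lin after roll [ 0.041 -0.025  1.592] q1,q6 [-33.  30.] t 1.8 w 68.2 F 0.0
```

View pics/s1.png

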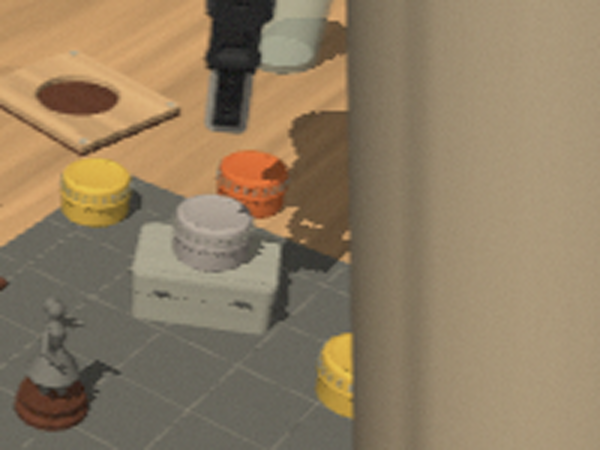

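The crop shows the finger tip at full-image (405,192) and the tin lid below it at (401,222). I'll check the tip against the projection.

```bash
python3 - <<'E'
from h import *
def proj(n,P):
    c=optics.calibration(n); f=240/np.tan(np.radians(c["fov_y"]/2)); q=np.linalg.inv(c["T"])@np.r_[P,1]; return (q[:2]/q[2]*f+[c["cx"],c["cy"]]).round(1)
for s in(34,-34,0):
    print(s,proj("side",[.434-.00045*s*-1*-1,-.1456+.00089*s,.105]),proj("side",[.434-.000454*s,-.1456+.000891*s,.1007]))
print("lid",proj("side",[.435,-.144,.060]))
E
```

```text
34 [402.5 208.2] [402.3 210.5]
-34 [406.  188.2] [405.7 190.3]
0 [404.3 197.8] [404.  200.1]
lid [400.5 220.8]
```

```bash
python3 - <<'E'
from h import *
a=optics.get_image("side")[60:270,330:480,::-1]; b=optics.get_image("top")[180:390,330:480,::-1]
cv2.imwrite("pics/s2.png",cv2.resize(np.hstack([a,b]),None,fx=2.6,fy=2.6,interpolation=cv2.INTER_CUBIC))
E
```

```text
(no output)
```

View pics/s2.png

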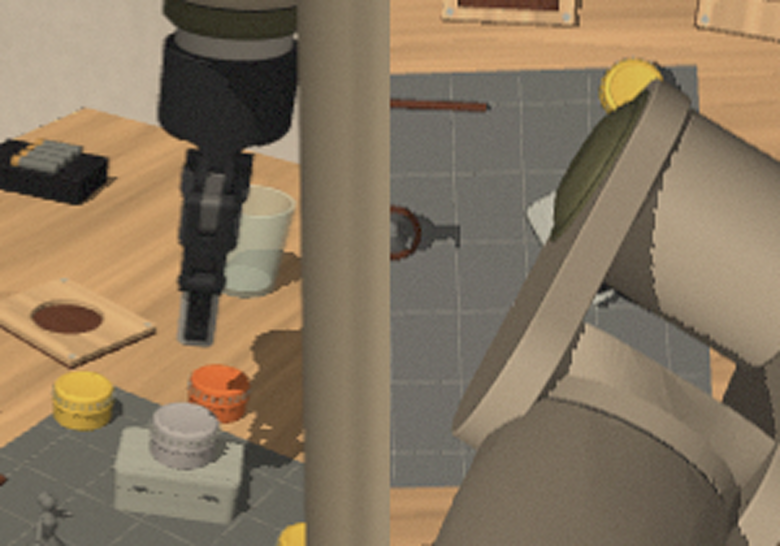

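```bash
python3 -m jog '[{"linear":[0,0,0],"roll":0},{"linear":[0,0,0],"roll":0},{"linear":[0,0,0],"roll":0},{"linear":[0,0,0],"roll":0},{"linear":[0,0,0],"roll":0},{"linear":[0,0,0],"roll":0},{"linear":[0,0,0],"roll":0},{"linear":[0,0,0],"roll":0},{"linear":[0,0,0],"roll":0},{"linear":[0,0,0],"roll":0}]' -1
python3 - <<'E'
from h import *
a=optics.get_image("side")[60:270,330:480,::-1]
cv2.imwrite("pics/s3.png",cv2.resize(a,None,fx=2.6,fy=2.6,interpolation=cv2.INTER_CUBIC))
E
```

```text
time_s: 2.75
position: [0.4344, -0.1459, 0.1009]
tool_rot: [[0.891, 0.454, -0.0], [0.454, -0.891, 0.0], [-0.0, -0.0, -1.0]]
ft_force: [0.2, 0.0, 0.0]
grip_width: 0.0002
gripper_force: 0.0
```

View pics/s3.png

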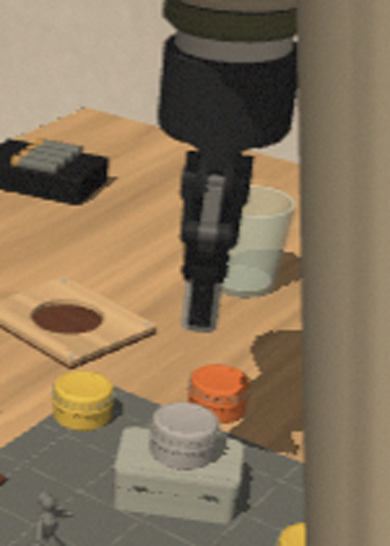

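Tip at row 187 is about 15 px above the projected TCP row of 200. I'll check this offset at a place both cameras can see before touching anything.

```bash
python3 -m jog '[{"linear":[0,0,-1],"roll":0},{"linear":[0,0,-1],"roll":0},{"linear":[0,0,0],"roll":0}]' -1
python3 -c "
from h import *
print(env.hold_point_z)
go(600,200,120)"
```

```text
time_s: 3.05
position: [0.4369, -0.1474, 0.1872]
tool_rot: [[0.891, 0.454, 0.01], [0.454, -0.891, -0.006], [0.006, 0.01, -1.0]]
ft_force: [0.6, -0.1, 1.2]
grip_width: -0.0001
gripper_force: 0.0
0.0187
pos [ 436.9 -147.4  187.2] roll units 0.0 alt 0.0 lin after roll [ 7.58  -5.884  1.681] q1,q6 [-33.  30.] t 3.0 w -0.1 F 0.0
```

```bash
python3 -m jog '[{"linear":[0.76,-0.59,0],"roll":0},{"linear":[0.76,-0.59,0],"roll":0},{"linear":[0.76,-0.59,0],"roll":0},{"linear":[0.76,-0.59,0],"roll":0},{"linear":[0.76,-0.59,0],"roll":0},{"linear":[0.76,-0.59,0],"roll":0},{"linear":[0.76,-0.59,0],"roll":0},{"linear":[0.76,-0.59,0],"roll":0},{"linear":[0.76,-0.59,0.5],"roll":0},{"linear":[0.76,-0.59,0.5],"roll":0},{"linear":[0,0,0.5],"roll":0},{"linear":[0,0,0],"roll":0}]' -1
python3 - <<'E'
from h import *
def proj(n,P):
    c=optics.calibration(n); f=240/np.tan(np.radians(c["fov_y"]/2)); q=np.linalg.inv(c["T"])@np.r_[P,1]; return (q[:2]/q[2]*f+[c["cx"],c["cy"]]).round(1)
p=env.observe()["position"]; go(600,200,120)
ims=[]
for n in("side","top"):
    im=optics.get_image(n); u=proj(n,p); print(n,u)
    x,y=max(int(u[0])-60,0),max(int(u[1])-70,0); print("crop origin",x,y)
    im=im[y:y+120,x:x+120,::-1]; ims.append(cv2.resize(im,(390,390),interpolation=cv2.INTER_CUBIC))
cv2.imwrite("pics/s4.png",np.hstack(ims))
E
```

```text
time_s: 4.05
position: [0.5949, 0.2011, 0.1178]
tool_rot: [[0.89, 0.457, -0.008], [0.457, -0.89, -0.001], [-0.007, -0.003, -1.0]]
ft_force: [-0.3, -0.8, -0.7]
grip_width: 0.0
gripper_force: 0.0
pos [594.9 201.1 117.8] roll units 0.0 alt 0.0 lin after roll [ 0.101  0.082 -0.054] q1,q6 [ 8. 71.] t 4.0 w 0.0 F 0.0
side [169.3 248.9]
crop origin 109 178
top [206.3 182.8]
crop origin 146 112
```

View pics/s4.png

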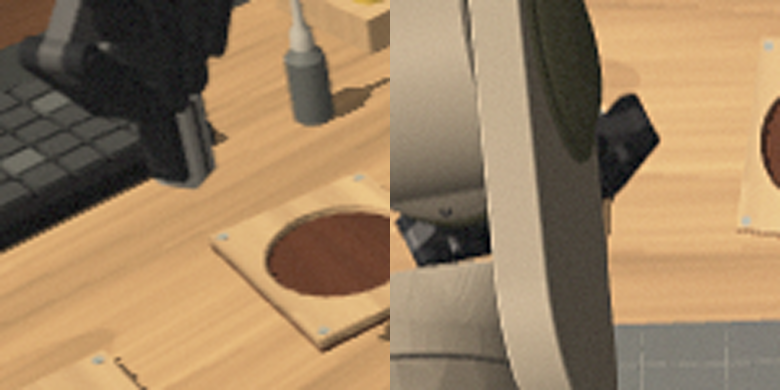

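The side tip is at (168,235) against an expected (169,249), so it appears about 25 mm higher again. A gentle touch on free table will settle the real tip height.

```bash
python3 -m jog '[{"linear":[-0.9,-0.1,0],"roll":0},{"linear":[0,0,0.9],"roll":0},{"linear":[0,0,0.9],"roll":0},{"linear":[0,0,0.6],"roll":0},{"linear":[0,0,0],"roll":0},{"linear":[0,0,0],"roll":0},{"linear":[0,0,0],"roll":0}]' -1
python3 - <<'E'
from h import *
def proj(n,P):
    c=optics.calibration(n); f=240/np.tan(np.radians(c["fov_y"]/2)); q=np.linalg.inv(c["T"])@np.r_[P,1]; return (q[:2]/q[2]*f+[c["cx"],c["cy"]]).round(1)
p=env.observe()["position"]; go(560,190,10); n="side"
im=optics.get_image(n); u=proj(n,p); print(n,u)
x,y=max(int(u[0])-60,0),max(int(u[1])-70,0); print("crop origin",x,y)
cv2.imwrite("pics/s5.png",cv2.resize(im[y:y+120,x:x+120,::-1],(480,480),interpolation=cv2.INTER_CUBIC))
E
```

```text
time_s: 4.73
position: [0.5644, 0.1865, 0.0292]
tool_rot: [[0.891, 0.453, 0.004], [0.453, -0.891, 0.0], [0.004, 0.001, -1.0]]
ft_force: [-0.0, -0.7, 0.1]
grip_width: -0.0004
gripper_force: 0.0
pos [564.4 186.5  29.2] roll units 0.0 alt 0.0 lin after roll [-0.06  -0.128  0.48 ] q1,q6 [ 7. 70.] t 4.7 w -0.4 F 0.0
side [201.3 301.3]
crop origin 141 231
```

View pics/s5.png

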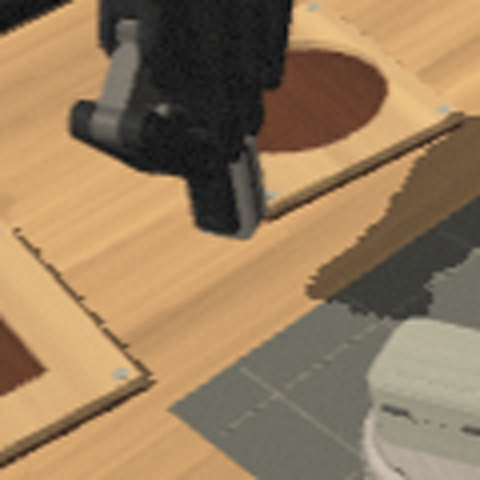

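```bash
python3 -m jog '[{"linear":[0,0,0.12],"roll":0},{"linear":[0,0,0.12],"roll":0},{"linear":[0,0,0.12],"roll":0},{"linear":[0,0,0.12],"roll":0},{"linear":[0,0,0],"roll":0},{"linear":[0,0,0],"roll":0}]' -1
python3 -m jog '[{"linear":[0,0,0.05],"roll":0},{"linear":[0,0,0.05],"roll":0},{"linear":[0,0,0],"roll":0},{"linear":[0,0,0],"roll":0}]' -1
```

```text
time_s: 5.28
position: [0.5627, 0.1869, 0.0069]
tool_rot: [[0.891, 0.454, -0.001], [0.454, -0.891, -0.0], [-0.001, -0.0, -1.0]]
ft_force: [-0.4, 0.3, 0.8]
grip_width: 0.0002
gripper_force: 0.0
time_s: 5.62
position: [0.5628, 0.1869, 0.0033]
tool_rot: [[0.891, 0.454, -0.0], [0.454, -0.891, -0.0], [-0.0, -0.0, -1.0]]
ft_force: [-0.2, 1.0, 0.3]
grip_width: -0.0002
gripper_force: 0.0
```

```bash
python3 -m jog '[{"linear":[0,0,0.05],"roll":0},{"linear":[0,0,0.05],"roll":0},{"linear":[0,0,0],"roll":0}]' -1
python3 -m jog '[{"linear":[0,0,0.04],"roll":0},{"linear":[0,0,0],"roll":0}]' -1
```

```text
time_s: 5.87
position: [0.5626, 0.1869, -0.0011]
tool_rot: [[0.891, 0.454, -0.001], [0.454, -0.891, -0.0], [-0.001, -0.0, -1.0]]
ft_force: [1.2, 0.1, 0.3]
grip_width: -0.0004
gripper_force: 0.0
time_s: 6.03
position: [0.5627, 0.1869, -0.0026]
tool_rot: [[0.891, 0.454, -0.0], [0.454, -0.891, -0.0], [-0.0, -0.0, -1.0]]
ft_force: [0.7, 0.0, -0.2]
grip_width: -0.0
gripper_force: 0.0
```

No contact at z = -2.6 mm, so the tips really are higher than reported. I'll keep going down gently.

```bash
for i in 1; do python3 -m jog '[{"linear":[0,0,0.05],"roll":0},{"linear":[0,0,0.05],"roll":0},{"linear":[0,0,0.05],"roll":0},{"linear":[0,0,0],"roll":0}]' -1; done
python3 - <<'E'
from h import *
im=optics.get_image("side")
cv2.imwrite("pics/s6.png",cv2.resize(im[250:350,140:260,::-1],(600,500),interpolation=cv2.INTER_CUBIC))
E
```

```text
time_s: 6.37
position: [0.5626, 0.1869, -0.0088]
tool_rot: [[0.891, 0.454, -0.001], [0.454, -0.891, -0.0], [-0.001, -0.0, -1.0]]
ft_force: [-0.6, -0.3, 0.7]
grip_width: -0.0001
gripper_force: 0.0
```

View pics/s6.png

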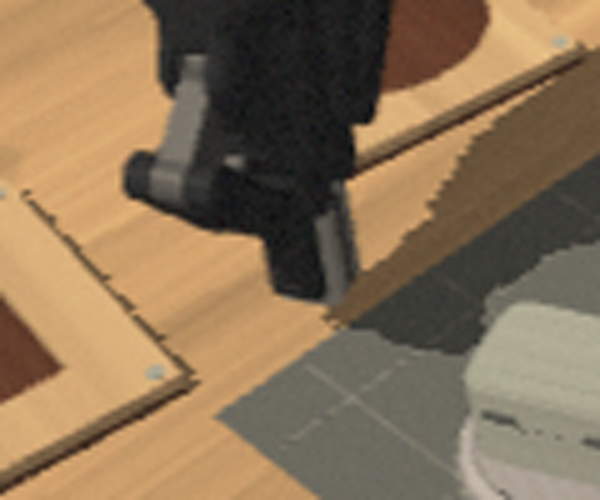

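The tip at (205,311) with a detached shadow at (208,315) is still above the table.

```bash
python3 - <<'E'
from h import *
from scipy.optimize import minimize_scalar
o,d=ray("side",[205,310.6])
for z in (0,.005,.01,.015,.02,.025): print(z,plane("side",[205,310.6],z)[0,:2].round(4), plane("side",[199.7,290.3],z+.038)[0,:2].round(4),plane("side",[168.1,234.9],z+.1266)[0,:2].round(4),plane("side",[407,187],z+.1097)[0,:2].round(4))
E
python3 -m jog '[{"linear":[0,0,0.05],"roll":0},{"linear":[0,0,0.05],"roll":0},{"linear":[0,0,0],"roll":0},{"linear":[0,0,0],"roll":0}]' -1
```

```text
0 [0.5721 0.1787] [0.5765 0.1783] [0.6127 0.1885] [ 0.4461 -0.1728]
0.005 [0.5674 0.1816] [0.5714 0.1814] [0.6058 0.1923] [ 0.4417 -0.1646]
0.01 [0.5627 0.1845] [0.5663 0.1845] [0.599 0.196] [ 0.4373 -0.1564]
0.015 [0.558  0.1873] [0.5612 0.1876] [0.5922 0.1997] [ 0.4329 -0.1482]
0.02 [0.5533 0.1902] [0.556  0.1907] [0.5853 0.2034] [ 0.4285 -0.14  ]
0.025 [0.5487 0.1931] [0.5509 0.1938] [0.5785 0.2071] [ 0.4241 -0.1317]
time_s: 6.75
position: [0.5628, 0.1869, -0.0124]
tool_rot: [[0.891, 0.454, -0.0], [0.454, -0.891, 0.0], [-0.0, -0.0, -1.0]]
ft_force: [0.4, 0.1, 0.9]
grip_width: 0.0
gripper_force: 0.0
```

```bash
python3 -m jog '[{"linear":[0,0,0.05],"roll":0},{"linear":[0,0,0.05],"roll":0},{"linear":[0,0,0],"roll":0},{"linear":[0,0,0],"roll":0}]' -1
python3 -m jog '[{"linear":[0,0,0.05],"roll":0},{"linear":[0,0,0],"roll":0},{"linear":[0,0,0],"roll":0}]' -1
```

```text
time_s: 7.08
position: [0.5628, 0.1869, -0.0164]
tool_rot: [[0.891, 0.454, -0.0], [0.454, -0.891, -0.0], [-0.0, -0.0, -1.0]]
ft_force: [-0.4, 0.7, 0.5]
grip_width: 0.0001
gripper_force: 0.0
time_s: 7.33
position: [0.5628, 0.1869, -0.0184]
tool_rot: [[0.891, 0.454, -0.0], [0.454, -0.891, 0.0], [-0.0, -0.0, -1.0]]
ft_force: [0.4, 1.0, 0.6]
grip_width: 0.0001
gripper_force: 0.0
```

```bash
python3 -m jog '[{"linear":[0,0,0.04],"roll":0},{"linear":[0,0,0],"roll":0},{"linear":[0,0,0],"roll":0}]' -1
python3 -m jog '[{"linear":[0,0,0.03],"roll":0},{"linear":[0,0,0],"roll":0},{"linear":[0,0,0],"roll":0}]' -1
```

```text
time_s: 7.58
position: [0.5628, 0.1869, -0.02]
tool_rot: [[0.891, 0.454, -0.0], [0.454, -0.891, -0.0], [-0.0, -0.0, -1.0]]
ft_force: [0.5, 0.4, -0.1]
grip_width: 0.0003
gripper_force: 0.0
time_s: 7.83
position: [0.5628, 0.1869, -0.0212]
tool_rot: [[0.891, 0.454, -0.0], [0.454, -0.891, -0.0], [-0.0, -0.0, -1.0]]
ft_force: [-0.2, -0.3, -0.7]
grip_width: -0.0001
gripper_force: 0.0
```

```bash
for k in 1; do python3 -m jog '[{"linear":[0,0,0.03],"roll":0},{"linear":[0,0,0],"roll":0},{"linear":[0,0,0],"roll":0}]' -1|egrep 'pos|ft'
python3 -m jog '[{"linear":[0,0,0.03],"roll":0},{"linear":[0,0,0],"roll":0},{"linear":[0,0,0],"roll":0}]' -1|egrep 'pos|ft'; done
```

```text
position: [0.5628, 0.1869, -0.0224]
ft_force: [-0.7, 0.4, -0.2]
position: [0.5628, 0.1869, -0.0236]
ft_force: [-0.0, -0.0, -0.1]
```

```bash
python3 -m jog '[{"linear":[0,0,0.03],"roll":0},{"linear":[0,0,0],"roll":0},{"linear":[0,0,0],"roll":0}]' -1|egrep 'pos|ft'
python3 -m jog '[{"linear":[0,0,0.03],"roll":0},{"linear":[0,0,0],"roll":0},{"linear":[0,0,0],"roll":0}]' -1|egrep 'pos|ft'
python3 - <<'E'
from h import *
im=optics.get_image("side")
cv2.imwrite("pics/s7.png",cv2.resize(im[270:350,160:256,::-1],(600,500),interpolation=cv2.INTER_CUBIC))
E
```

```text
position: [0.5628, 0.1869, -0.0248]
ft_force: [0.3, 0.0, -0.2]
position: [0.5628, 0.1869, -0.026]
ft_force: [-0.5, -0.6, 0.1]
```

View pics/s7.png

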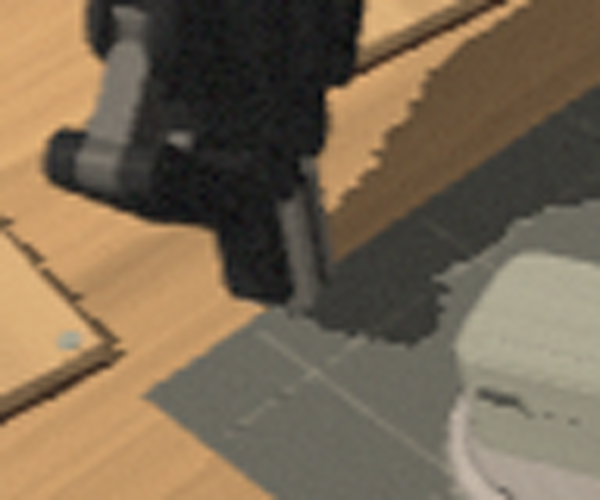

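The tip at (208,319) is almost meeting its shadow, so a few mm remain.

```bash
python3 -m jog '[{"linear":[0,0,0.03],"roll":0},{"linear":[0,0,0],"roll":0},{"linear":[0,0,0],"roll":0}]' -1|egrep 'pos|ft'
python3 -m jog '[{"linear":[0,0,0.03],"roll":0},{"linear":[0,0,0],"roll":0},{"linear":[0,0,0],"roll":0}]' -1|egrep 'pos|ft'
```

```text
position: [0.563, 0.1869, -0.0263]
ft_force: [-2.6, -0.2, 6.6]
position: [0.563, 0.1869, -0.0264]
ft_force: [-6.0, -0.3, 18.1]
```

```bash
python3 -m jog '[{"linear":[0,0,0.03],"roll":0},{"linear":[0,0,0],"roll":0},{"linear":[0,0,0],"roll":0}]' -1|egrep 'time|pos|ft'

```

```text
time_s: 9.63
position: [0.5631, 0.1869, -0.0264]
ft_force: [-9.5, -2.5, 28.7]
```

Contact is at reported z = -26.3, so the true tips sit about 26 mm above the reported TCP, and I'll add that to every height. The small box comes first, as it is nearest.

```bash
python3 -m jog '[{"linear":[0,0,-0.3],"roll":0},{"linear":[0,0,-1],"roll":0},{"linear":[0,0,-1],"roll":0},{"linear":[0,0,-0.8],"roll":0},{"linear":[0,0,0],"roll":0},{"linear":[0,0,0],"roll":0}]' 0.3 40|egrep 'pos|ft|width'
python3 -c "
from h import *
go(450.9,184.4,12.4,111.5)"
```

```text
position: [0.5636, 0.187, 0.0963]
ft_force: [-0.5, -0.8, -1.0]
grip_width: 0.0554
pos [563.6 187.   96.3] roll units 1.1 alt -34.9 lin after roll [-2.646 -0.971  2.096] q1,q6 [ 7. 70.] t 10.1 w 55.4 F 0.0
```

```bash
python3 -m jog '[{"linear":[0,0,0],"roll":0.55},{"linear":[0,0,0],"roll":0.55},{"linear":[-0.88,-0.324,0],"roll":0},{"linear":[-0.88,-0.324,0],"roll":0},{"linear":[-0.88,-0.324,0],"roll":0},{"linear":[0,0,0],"roll":0},{"linear":[0,0,0.5],"roll":0},{"linear":[0,0,0],"roll":0},{"linear":[0,0,0],"roll":0}]' |egrep 'pos|ft|width'
python3 - <<'E'
from h import *
go(450.9,184.4,12.4,111.5)
a=optics.get_image("side")[210:390,190:340,::-1]; b=optics.get_image("top")[190:370,150:300,::-1]
cv2.imwrite("pics/s8.png",cv2.resize(np.hstack([a,b]),None,fx=2.6,fy=2.6,interpolation=cv2.INTER_CUBIC))
E
```

```text
position: [0.4497, 0.1842, 0.0734]
ft_force: [1.0, -0.5, -0.0]
grip_width: 0.0556
pos [449.7 184.2  73.4] roll units 0.0 alt -36.0 lin after roll [0.03  0.006 1.525] q1,q6 [ 8. 77.] t 10.9 w 55.6 F 0.0
```

View pics/s8.png

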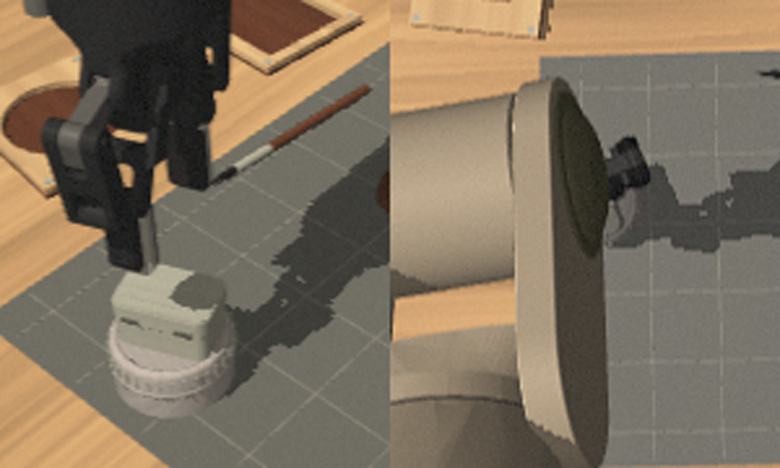

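The near tip is at (241,314) and the far tip at (267,281), straddling the box lid. I'll check their midpoint in x,y.

```bash
python3 - <<'E'
from h import *
n=np.array([190+133/2.6,210+270/2.6]);n2=np.array([190+145/2.6,210+272/2.6]);f=np.array([190+197/2.6,210+186/2.6])
for z in(.098,.102,.106): print(z,plane("side",[n,n2,f,(n2+f)/2],z)[:,:2].round(4).tolist())
E
```

```text
0.098 [[0.4423, 0.2102], [0.4371, 0.2075], [0.4627, 0.1486], [0.4493, 0.1793]]
0.102 [[0.439, 0.2127], [0.4338, 0.2101], [0.4591, 0.1518], [0.4459, 0.1822]]
0.106 [[0.4356, 0.2153], [0.4305, 0.2126], [0.4555, 0.155], [0.4425, 0.185]]
```

```bash
python3 -m jog '[{"linear":[0.03,0,0.5],"roll":0},{"linear":[0,0,0.5],"roll":0},{"linear":[0,0,0.3],"roll":0},{"linear":[0,0,0.22],"roll":0},{"linear":[0,0,0],"roll":0},{"linear":[0,0,0],"roll":0}]' |egrep 'pos|ft|width'
python3 -m jog '[{"linear":[0,0,0],"roll":0},{"linear":[0,0,0],"roll":0},{"linear":[0,0,0],"roll":0},{"linear":[0,0,0],"roll":0},{"linear":[0,0,0],"roll":0},{"linear":[0,0,0],"roll":0},{"linear":[0,0,0],"roll":0}]' -1 40|egrep 'pos|ft|width|gripper'
```

```text
position: [0.4518, 0.1848, 0.014]
ft_force: [0.7, 0.4, 0.3]
grip_width: 0.0558
position: [0.4521, 0.185, 0.0147]
ft_force: [-0.5, -0.4, 7.0]
grip_width: 0.033
gripper_force: 40.9
```

```bash
python3 -m jog '[{"linear":[0,0,-0.15],"roll":0},{"linear":[0,0,-0.3],"roll":0},{"linear":[0,0,-0.5],"roll":0},{"linear":[0,0,-0.8],"roll":0},{"linear":[0,0,-0.4],"roll":0},{"linear":[0,0,0],"roll":0}]' |egrep 'pos|ft|width|gripper'
python3 - <<'E'
from h import *
go(638,269,-16.6,82.4)
im=optics.get_image("side")
cv2.imwrite("pics/s9.png",cv2.resize(im[220:390,190:340,::-1],None,fx=3,fy=3,interpolation=cv2.INTER_CUBIC))
# large round tin lid, now bare
lab=cv2.cvtColor(cv2.GaussianBlur(im[:,:,::-1],(3,3),0),cv2.COLOR_BGR2LAB).astype(int)
E
```

```text
position: [0.4531, 0.1851, 0.1034]
ft_force: [-0.3, 0.6, 0.0]
grip_width: 0.0332
gripper_force: 40.1
pos [453.1 185.1 103.4] roll units 5.83 alt -30.17 lin after roll [ 4.304 -2.69   2.999] q1,q6 [ 8. 77.] t 12.6 w 33.2 F 40.1
```

View pics/s9.png

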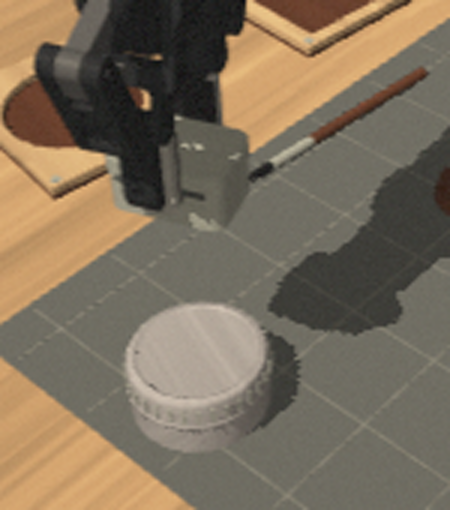

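The tin is held level and the large round lid is bare. Next is the trip to the small box well.

```bash
python3 -m jog '[{"linear":[0,0,0],"roll":0.972},{"linear":[0,0,0],"roll":0.972},{"linear":[0,0,0],"roll":0.972},{"linear":[0,0,0],"roll":0.972},{"linear":[0,0,0],"roll":0.972},{"linear":[0,0,0],"roll":0.972},{"linear":[0.717,-0.448,0],"roll":0},{"linear":[0.717,-0.448,0],"roll":0},{"linear":[0.717,-0.448,0],"roll":0},{"linear":[0.717,-0.448,0],"roll":0},{"linear":[0.717,-0.448,0],"roll":0},{"linear":[0.717,-0.448,0],"roll":0}]' |egrep 'pos|ft|width|gripper'
python3 -m jog '[{"linear":[0,0,0],"roll":0},{"linear":[0,0,0.6],"roll":0},{"linear":[0,0,0.8],"roll":0},{"linear":[0,0,0.5],"roll":0},{"linear":[0,0,0.3],"roll":0},{"linear":[0,0,0.2],"roll":0},{"linear":[0,0,0],"roll":0},{"linear":[0,0,0],"roll":0}]' |egrep 'pos|ft|width|gripper'
python3 - <<'E'
from h import *
go(638,269,-13.5,82.4)
E
```

```text
position: [0.6369, 0.269, 0.098]
ft_force: [1.0, 0.4, -0.0]
grip_width: 0.0328
gripper_force: 40.1
position: [0.6366, 0.2685, 0.0043]
ft_force: [-0.1, -0.3, -0.2]
grip_width: 0.0335
gripper_force: 40.1
pos [636.6 268.5   4.3] roll units -0.01 alt 35.99 lin after roll [ 0.032 -0.017  0.444] q1,q6 [ 13. 111.] t 14.3 w 33.5 F 40.1
```

```bash
python3 -m jog '[{"linear":[0.03,-0.02,0.2],"roll":0},{"linear":[0,0,0.15],"roll":0},{"linear":[0,0,0.09],"roll":0},{"linear":[0,0,0],"roll":0},{"linear":[0,0,0],"roll":0},{"linear":[0,0,0],"roll":0}]' |egrep 'pos|ft|width|gripper'

```

```text
position: [0.6376, 0.2691, -0.0139]
ft_force: [0.7, -0.8, 0.4]
grip_width: 0.0331
gripper_force: 40.1
```

```bash
python3 -m jog '[{"linear":[0,0,0],"roll":0},{"linear":[0,0,0],"roll":0},{"linear":[0,0,0],"roll":0},{"linear":[0,0,-0.1],"roll":0},{"linear":[0,0,-0.4],"roll":0},{"linear":[0,0,-1],"roll":0},{"linear":[0,0,-1],"roll":0},{"linear":[0,0,0],"roll":0},{"linear":[0,0,0],"roll":0}]' 0.3|egrep 'pos|ft|width|gripper'
cat >> h.py <<'E'
def lidmask(im,kind):
    lab=cv2.cvtColor(cv2.GaussianBlur(im[:,:,::-1].copy(),(3,3),0),cv2.COLOR_BGR2LAB).astype(int); a,b=lab[...,1],lab[...,2]
    h=cv2.cvtColor(im[:,:,::-1].copy(),cv2.COLOR_BGR2HSV)
    m=(lab[...,0]>130)&(h[...,1]<60)
    return m&(a<=128) if kind=="box" else m&(a>128)
def find(n,kind,box,z,tag,im=None):
    im=optics.get_image(n) if im is None else im
    cv2.imwrite(f"pics/{tag}.png",im[:,:,::-1]); m=lidmask(im,kind); x0,y0,x1,y1=box
    mm=np.zeros(m.shape,np.uint8); mm[y0:y1,x0:x1]=m[y0:y1,x0:x1]*255; mm=cv2.morphologyEx(mm,cv2.MORPH_OPEN,np.ones((3,3)))
    cs=cv2.findContours(mm,cv2.RETR_EXTERNAL,cv2.CHAIN_APPROX_NONE)[0]
    if not cs: print(tag,"none"); return
    c=max(cs,key=cv2.contourArea); print(tag,n,cv2.boundingRect(c),*rect(plane(n,c[:,0],z)))
E
python3 - <<'E'
from h import *
find("top","round",(200,235,275,305),.032,"lr_top")
find("side","round",(222,310,292,378),.032,"lr_side")
find("top","box",(150,140,225,205),.031,"sb_top")
find("side","box",(80,270,180,355),.031,"sb_side")
go(451,180,-25.4)
E
```

```text
position: [0.6388, 0.2694, 0.0893]
ft_force: [0.3, -0.5, 0.5]
grip_width: 0.0551
gripper_force: 0.0
lr_top top (211, 250, 33, 35) [452.6 185.7] 62.7 59.3 -1.0
lr_side side (232, 321, 47, 49) [448.2 195.2] 81.1 61.8 -72.6
sb_top top (172, 164, 20, 21) [629.1 269. ] 37.2 34.0 -7.6
sb_side side (108, 297, 33, 37) [624.5 272.1] 72.3 37.3 -8.0
pos [636.9 268.9  84.5] roll units 0.0 alt 0.0 lin after roll [-4.31   2.822  2.748] q1,q6 [ 13. 111.] t 15.7 w 55.3 F 0.0
```

```bash
python3 - <<'E'
from h import *
print(plane("side",[[256,337.3]],.032).round(4))
im=cv2.imread("pics/lr_top.png")[:,:,::-1]; m=lidmask(im,"round"); mm=np.zeros(m.shape,np.uint8); mm[235:305,200:275]=m[235:305,200:275]*255
c=max(cv2.findContours(mm,cv2.RETR_EXTERNAL,cv2.CHAIN_APPROX_NONE)[0],key=cv2.contourArea)
P=plane("top",c[:,0],.032)[:,:2]*1000; print(cv2.minEnclosingCircle(P.astype(np.float32)),cv2.fitEllipse(P.astype(np.float32)))
E
```

```text
[[0.4498 0.1855 0.032 ]]
((452.10888671875, 187.65626525878906), 33.12042999267578) ((452.0801086425781, 185.94374084472656), (60.72417068481445, 63.298343658447266), 82.05631256103516)
```

```bash
python3 -c "
from h import *
go(451.5,186,-25.4)"
python3 -m jog '[{"linear":[-0.865,0.53,0],"roll":0},{"linear":[-0.865,0.53,0],"roll":0},{"linear":[-0.865,0.53,0],"roll":0},{"linear":[-0.865,0.53,0],"roll":0},{"linear":[-0.865,0.53,0],"roll":0},{"linear":[0,0,0],"roll":0},{"linear":[0,0,0],"roll":0}]' 1|egrep 'pos|ft|width|gripper'
python3 -c "
from h import *
go(451.5,186,-25.4)"
```

```text
pos [636.9 268.9  84.5] roll units 0.0 alt 0.0 lin after roll [-4.317  2.671  2.748] q1,q6 [ 13. 111.] t 15.7 w 55.3 F 0.0
position: [0.45, 0.1865, 0.0856]
ft_force: [0.4, 0.4, 0.2]
grip_width: 0.0855
gripper_force: 0.0
pos [450.  186.5  85.6] roll units 0.0 alt 0.0 lin after roll [0.039 0.008 2.775] q1,q6 [  9. 106.] t 16.3 w 85.5 F 0.0
```

```bash
python3 -m jog '[{"linear":[0.04,0.01,0.6],"roll":0},{"linear":[0,0,0.6],"roll":0},{"linear":[0,0,0.5],"roll":0},{"linear":[0,0,0.4],"roll":0},{"linear":[0,0,0.3],"roll":0},{"linear":[0,0,0.2],"roll":0},{"linear":[0,0,0.16],"roll":0},{"linear":[0,0,0],"roll":0},{"linear":[0,0,0],"roll":0}]' 1|egrep 'pos|ft|width|gripper'
python3 -m jog '[{"linear":[0,0,0],"roll":0},{"linear":[0,0,0],"roll":0},{"linear":[0,0,0],"roll":0},{"linear":[0,0,0],"roll":0},{"linear":[0,0,0],"roll":0},{"linear":[0,0,0],"roll":0},{"linear":[0,0,0],"roll":0}]' -1 60|egrep 'pos|ft|width|gripper'
```

```text
position: [0.4541, 0.1866, -0.0243]
ft_force: [0.2, 0.6, 0.2]
grip_width: 0.0855
gripper_force: 0.0
position: [0.4541, 0.1866, -0.0232]
ft_force: [-0.3, -0.6, 6.7]
grip_width: 0.0643
gripper_force: 65.5
```

```bash
python3 -m jog '[{"linear":[0,0,-0.15],"roll":0},{"linear":[0,0,-0.4],"roll":0},{"linear":[0,0,-0.7],"roll":0},{"linear":[0,0,-0.5],"roll":0},{"linear":[0,0,0],"roll":0},{"linear":[0,0,0],"roll":0}]' |egrep 'pos|ft|width|gripper'
python3 -c "
from h import *
go(665.5,85,-19.8)
find('side','round',(180,200,340,380),.1,'lr_up')"
```

```text
position: [0.4539, 0.1865, 0.0466]
ft_force: [0.2, -0.5, -0.8]
grip_width: 0.0647
gripper_force: 66.7
pos [453.9 186.5  46.6] roll units 0.0 alt 0.0 lin after roll [5.58  1.812 1.661] q1,q6 [  8. 106.] t 18.1 w 64.7 F 66.7
lr_up side (234, 293, 42, 41) [434.3 198.4] 73.5 39.1 -66.0
```

Lifted: the tin moved up in the side view and the grip width is 64.7 mm. It goes to the large round well.

```bash
python3 -m jog '[{"linear":[0.8,0.26,0],"roll":0},{"linear":[0.8,0.26,0],"roll":0},{"linear":[0.8,0.26,0],"roll":0},{"linear":[0.8,0.26,0],"roll":0},{"linear":[0.8,0.26,0],"roll":0},{"linear":[0.8,0.26,0],"roll":0},{"linear":[0.8,0.26,0],"roll":0},{"linear":[0,0,0],"roll":0},{"linear":[0,0,0.5],"roll":0},{"linear":[0,0,0.4],"roll":0},{"linear":[0,0,0.2],"roll":0},{"linear":[0,0,0],"roll":0}]' |egrep 'pos|ft|width|gripper'
python3 -c "
from h import *
go(665.5,85,-19.8)"
```

```text
position: [0.664, 0.0846, -0.0016]
ft_force: [-0.0, 0.8, -1.6]
grip_width: 0.0643
gripper_force: 66.7
pos [664.   84.6  -1.6] roll units 0.0 alt 0.0 lin after roll [ 0.037 -0.014  0.455] q1,q6 [-3. 95.] t 19.2 w 64.3 F 66.7
```

```bash
python3 -m jog '[{"linear":[0.03,0,0.2],"roll":0},{"linear":[0,0,0.15],"roll":0},{"linear":[0,0,0.07],"roll":0},{"linear":[0,0,0],"roll":0},{"linear":[0,0,0],"roll":0},{"linear":[0,0,0],"roll":0}]' |egrep 'pos|ft|width|gripper'

```

```text
position: [0.6674, 0.0844, -0.0146]
ft_force: [0.3, -0.2, -1.4]
grip_width: 0.0643
gripper_force: 66.7
```

```bash
python3 -m jog '[{"linear":[-0.04,0,0.07],"roll":0},{"linear":[0,0,0.06],"roll":0},{"linear":[0,0,0],"roll":0},{"linear":[0,0,0],"roll":0}]' |egrep 'pos|ft|width|gripper'

```

```text
position: [0.6654, 0.0846, -0.0201]
ft_force: [-0.4, 0.4, 1.5]
grip_width: 0.0643
gripper_force: 66.8
```

Touching the floor (force just turned positive). Release and rise.

```bash
python3 -m jog '[{"linear":[0,0,0],"roll":0},{"linear":[0,0,0],"roll":0},{"linear":[0,0,0],"roll":0},{"linear":[0,0,0],"roll":0},{"linear":[0,0,-0.1],"roll":0},{"linear":[0,0,-0.4],"roll":0},{"linear":[0,0,-1],"roll":0},{"linear":[0,0,-1],"roll":0},{"linear":[0,0,-0.5],"roll":0},{"linear":[0,0,0],"roll":0},{"linear":[0,0,0],"roll":0}]' 1|egrep 'pos|ft|width|gripper'
python3 - <<'E'
from h import *
go(435,-144,10.8,117)
im=optics.get_image("top")
find("top","box",(150,130,225,205),.031,"sb_top2",im)
find("top","round",(240,110,320,205),.035,"lrp_top",im)
im=optics.get_image("side")
find("side","box",(80,270,180,355),.031,"sb_side2",im)
find("side","round",(170,180,270,290),.035,"lrp_side",im)
E
```

```text
position: [0.6659, 0.0846, 0.1011]
ft_force: [-0.2, 0.2, -0.9]
grip_width: 0.085
gripper_force: 0.0
pos [665.9  84.6 101.1] roll units -6.93 alt 29.07 lin after roll [-7.738  2.471  2.258] q1,q6 [-3. 95.] t 20.9 w 85.0 F 0.0
sb_top2 top (173, 157, 12, 27) [636.6 274.5] 49.7 20.7 -0.4
lrp_top none
sb_side2 side (108, 297, 33, 35) [626.7 271.8] 67.8 37.3 -8.0
lrp_side side (194, 232, 37, 35) [655.6  99.4] 91.6 59.7 -64.4
```

```bash
python3 -m jog '[{"linear":[0,0,0],"roll":-0.99},{"linear":[0,0,0],"roll":-0.99},{"linear":[0,0,0],"roll":-0.99},{"linear":[0,0,0],"roll":-0.99},{"linear":[0,0,0],"roll":-0.99},{"linear":[0,0,0],"roll":-0.99},{"linear":[0,0,0],"roll":-0.99},{"linear":[-0.86,0.275,0],"roll":0},{"linear":[-0.86,0.275,0],"roll":0},{"linear":[-0.86,0.275,0],"roll":0},{"linear":[-0.86,0.275,0],"roll":0},{"linear":[-0.86,0.275,0],"roll":0}]' 0.6 40|egrep 'pos|ft|width|gripper'
python3 -m jog '[{"linear":[-0.86,0.275,0],"roll":0},{"linear":[-0.86,0.275,0],"roll":0},{"linear":[-0.86,0.275,0],"roll":0},{"linear":[-0.86,0.275,0],"roll":0},{"linear":[0,0,0],"roll":0},{"linear":[0,0,0],"roll":0},{"linear":[0,0,0],"roll":0}]'|egrep 'pos|ft|width|gripper'
python3 - <<'E'
from h import *
go(435,-144,10.8,117)
find("side","round",(370,205,440,245),.060,"sr_side")
im=optics.get_image("top")
find("top","box",(150,130,225,205),.031,"sb_top3",im)
find("top","round",(240,110,320,205),.035,"lrp_top3",im)
E
```

```text
position: [0.5351, -0.0432, 0.0983]
ft_force: [0.1, -1.6, 0.5]
grip_width: 0.0683
gripper_force: 0.0
position: [0.4346, -0.1439, 0.0991]
ft_force: [0.5, -0.3, -0.1]
grip_width: 0.0685
gripper_force: 0.0
pos [ 434.6 -143.9   99.1] roll units -0.0 alt 36.0 lin after roll [0.007 0.006 2.208] q1,q6 [-33.  30.] t 22.6 w 68.5 F 0.0
sr_side side (389, 215, 25, 25) [ 424.4 -129.1] 75.2 40.7 -56.8
sb_top3 top (173, 157, 19, 27) [636.3 267.7] 50.1 32.9 -7.5
lrp_top3 top (263, 136, 33, 33) [663.8  84.7] 60.6 59.8 -1.4
```

Both left-pile tins are centred in their wells to within 2–3 mm. Next, the small round tin.

```bash
python3 -m jog '[{"linear":[0,0,0.5],"roll":0},{"linear":[0,0,0.5],"roll":0},{"linear":[0,0,0.5],"roll":0},{"linear":[0,0,0.4],"roll":0},{"linear":[0,0,0.3],"roll":0},{"linear":[0,0,0],"roll":0},{"linear":[0,0,0],"roll":0},{"linear":[0,0,0],"roll":0}]'|egrep 'pos|ft|width|gripper'
python3 -m jog '[{"linear":[0,0,0],"roll":0},{"linear":[0,0,0],"roll":0},{"linear":[0,0,0],"roll":0},{"linear":[0,0,0],"roll":0},{"linear":[0,0,0],"roll":0},{"linear":[0,0,0],"roll":0},{"linear":[0,0,0],"roll":0}]' -1 40|egrep 'pos|ft|width|gripper'
python3 -m jog '[{"linear":[0,0,-0.15],"roll":0},{"linear":[0,0,-0.4],"roll":0},{"linear":[0,0,-0.7],"roll":0},{"linear":[0,0,-0.7],"roll":0},{"linear":[0,0,0],"roll":0},{"linear":[0,0,0],"roll":0},{"linear":[0,0,0],"roll":0}]' |egrep 'pos|ft|width|gripper'
python3 - <<'E'
from h import *
go(636,-287,-15)
im=optics.get_image("side")
find("side","round",(370,150,440,245),.12,"sr_up",im)
find("side","box",(365,215,435,265),.032,"lb_side",im)
E
```

```text
position: [0.4353, -0.144, 0.0122]
ft_force: [0.4, 0.6, 0.6]
grip_width: 0.068
gripper_force: 0.0
position: [0.4351, -0.1443, 0.0127]
ft_force: [-0.6, 1.6, 6.5]
grip_width: 0.0451
gripper_force: 40.1
position: [0.4343, -0.144, 0.0895]
ft_force: [-0.5, -0.9, -1.3]
grip_width: 0.0447
gripper_force: 41.1
pos [ 434.3 -144.    89.5] roll units 0.0 alt 0.0 lin after roll [2.871 5.474 2.612] q1,q6 [-33.  30.] t 24.6 w 44.7 F 41.1
sr_up side (393, 179, 7, 8) [ 459.6 -157.7] 25.3 10.1 -57.2
lb_side side (374, 224, 49, 37) [ 426.  -124.9] 99.8 82.6 -61.7
```

```bash
python3 -m jog '[{"linear":[0.41,0.782,0],"roll":0},{"linear":[0.41,0.782,0],"roll":0},{"linear":[0.41,0.782,0],"roll":0},{"linear":[0.41,0.782,0],"roll":0},{"linear":[0.41,0.782,0],"roll":0},{"linear":[0.41,0.782,0],"roll":0},{"linear":[0.41,0.782,0],"roll":0},{"linear":[0,0,0.6],"roll":0},{"linear":[0,0,0.6],"roll":0},{"linear":[0,0,0.6],"roll":0},{"linear":[0,0,0.3],"roll":0},{"linear":[0,0,0],"roll":0}]'|egrep 'pos|ft|width|gripper'
python3 -m jog '[{"linear":[0,0,0],"roll":0},{"linear":[0,0,0],"roll":0}]'|egrep 'pos|ft|width|gripper'
python3 -c "
from h import *
go(636,-287,-15.8)"
```

```text
position: [0.6344, -0.286, 0.0013]
ft_force: [-0.5, -0.3, -0.3]
grip_width: 0.0446
gripper_force: 41.2
position: [0.637, -0.2876, 0.0071]
ft_force: [-0.5, 0.7, -0.7]
grip_width: 0.0448
gripper_force: 41.2
pos [ 637.  -287.6    7.1] roll units 0.0 alt 0.0 lin after roll [-0.015 -0.024  0.572] q1,q6 [-34.  29.] t 25.8 w 44.8 F 41.2
```

```bash
python3 -m jog '[{"linear":[-0.02,-0.02,0.2],"roll":0},{"linear":[0,0,0.2],"roll":0},{"linear":[0,0,0.1],"roll":0},{"linear":[0,0,0.06],"roll":0},{"linear":[0,0,0],"roll":0},{"linear":[0,0,0],"roll":0},{"linear":[0,0,0],"roll":0}]'|egrep 'pos|ft|width|gripper'
```

```text
position: [0.6351, -0.2867, -0.0162]
ft_force: [-3.3, 2.4, 6.4]
grip_width: 0.0444
gripper_force: 41.5
```

On the floor at the predicted height. Release, then look at the large box.

```bash
python3 -m jog '[{"linear":[0,0,0],"roll":0},{"linear":[0,0,0],"roll":0},{"linear":[0,0,0],"roll":0},{"linear":[0,0,0],"roll":0},{"linear":[0,0,-0.1],"roll":0},{"linear":[0,0,-0.4],"roll":0},{"linear":[0,0,-1],"roll":0},{"linear":[0,0,-1],"roll":0},{"linear":[0,0,0],"roll":0},{"linear":[0,0,0],"roll":0},{"linear":[0,0,0],"roll":0}]' 0.6|egrep 'pos|ft|width|gripper'
python3 - <<'E'
from h import *
im=optics.get_image("top")
find("top","box",(375,240,440,305),.032,"lb_top",im)
find("top","round",(440,130,520,205),.031,"srp_top",im)
go(434.5,-143,-23.4,117.4)
E
```

```text
position: [0.635, -0.2867, 0.0829]
ft_force: [0.3, -0.5, -1.3]
grip_width: 0.0684
gripper_force: 0.0
lb_top top (405, 246, 6, 5) [ 478.1 -147.4] 9.1 7.3 88.4
srp_top none
pos [ 634.7 -286.4   82. ] roll units -0.08 alt 35.92 lin after roll [-2.793 -5.487  2.635] q1,q6 [-34.  29.] t 27.3 w 68.3 F 0.0
```

```bash
python3 -m jog '[{"linear":[-0.399,-0.784,0],"roll":-0.08},{"linear":[-0.399,-0.784,0],"roll":0},{"linear":[-0.399,-0.784,0],"roll":0},{"linear":[-0.399,-0.784,0],"roll":0},{"linear":[-0.399,-0.784,0],"roll":0},{"linear":[-0.399,-0.784,0],"roll":0},{"linear":[-0.399,-0.784,0],"roll":0},{"linear":[0,0,0],"roll":0},{"linear":[0,0,0],"roll":0},{"linear":[0,0,0],"roll":0}]' 1|egrep 'pos|ft|width|gripper'
python3 - <<'E'
from h import *
go(434.5,-143,-23.4,117.4)
a=cv2.imread("pics/side0.png")[:,:,::-1]; b=optics.get_image("side")
find("side","box",(365,215,424,265),.032,"b0",a); find("side","box",(365,215,424,265),.032,"b1",b)
im=optics.get_image("top"); find("top","round",(440,130,520,205),.031,"srp_top2",im)
E
```

```text
position: [0.4356, -0.1435, 0.0829]
ft_force: [0.7, 1.0, -1.2]
grip_width: 0.0852
gripper_force: 0.0
pos [ 435.6 -143.5   82.9] roll units 0.0 alt -36.0 lin after roll [-0.018 -0.024  2.658] q1,q6 [-33.  30.] t 28.2 w 85.2 F 0.0
b0 side (374, 224, 50, 37) [ 426.  -123.7] 97.5 82.9 -64.8
b1 side (374, 224, 49, 37) [ 426.  -124.9] 99.8 82.6 -61.7
srp_top2 top (468, 151, 24, 22) [ 634.7 -286.9] 42.5 39.4 88.1
```

The large box has not moved, and the small round is centred in its well at (634.7, -286.9). Next I'll grasp the large box.

```bash
python3 -m jog '[{"linear":[-0.01,-0.02,0.6],"roll":0},{"linear":[0,0,0.6],"roll":0},{"linear":[0,0,0.5],"roll":0},{"linear":[0,0,0.4],"roll":0},{"linear":[0,0,0.3],"roll":0},{"linear":[0,0,0.2],"roll":0},{"linear":[0,0,0],"roll":0},{"linear":[0,0,0],"roll":0},{"linear":[0,0,0],"roll":0}]' 1|egrep 'pos|ft|width|gripper'
python3 -m jog '[{"linear":[0,0,0],"roll":0},{"linear":[0,0,0],"roll":0},{"linear":[0,0,0],"roll":0},{"linear":[0,0,0],"roll":0},{"linear":[0,0,0],"roll":0},{"linear":[0,0,0],"roll":0},{"linear":[0,0,0],"roll":0},{"linear":[0,0,0],"roll":0}]' -1 60|egrep 'pos|ft|width|gripper'
```

```text
position: [0.435, -0.143, -0.0202]
ft_force: [-0.0, -0.5, 0.7]
grip_width: 0.0855
gripper_force: 0.0
position: [0.4347, -0.1428, -0.0199]
ft_force: [-1.0, 1.7, 8.3]
grip_width: 0.0569
gripper_force: 64.6
```

```bash
python3 -m jog '[{"linear":[0,0,-0.15],"roll":0},{"linear":[0,0,-0.4],"roll":0},{"linear":[0,0,-0.7],"roll":0},{"linear":[0,0,-0.6],"roll":0},{"linear":[0,0,0],"roll":0},{"linear":[0,0,0],"roll":0},{"linear":[0,0,0],"roll":0}]' |egrep 'pos|ft|width|gripper'
python3 -c "
from h import *
go(653.2,-97,-16.5,85.6)"
```

```text
position: [0.434, -0.1424, 0.053]
ft_force: [-0.6, 0.4, -1.4]
grip_width: 0.0567
gripper_force: 64.6
pos [ 434.  -142.4   53. ] roll units 6.36 alt -29.64 lin after roll [ 5.376 -1.552  1.736] q1,q6 [-33.  30.] t 30.3 w 56.7 F 64.6
```

```bash
python3 -m jog '[{"linear":[0,0,0],"roll":0.909},{"linear":[0,0,0],"roll":0.909},{"linear":[0,0,0],"roll":0.909},{"linear":[0,0,0],"roll":0.909},{"linear":[0,0,0],"roll":0.909},{"linear":[0,0,0],"roll":0.909},{"linear":[0,0,0],"roll":0.909}]' |egrep 'pos|ft|width|gripper'
python3 -m jog '[{"linear":[0.768,-0.222,0],"roll":0},{"linear":[0.768,-0.222,0],"roll":0},{"linear":[0.768,-0.222,0],"roll":0},{"linear":[0.768,-0.222,0],"roll":0},{"linear":[0.768,-0.222,0],"roll":0},{"linear":[0.768,-0.222,0],"roll":0},{"linear":[0.768,-0.222,0],"roll":0},{"linear":[0,0,0.5],"roll":0},{"linear":[0,0,0.5],"roll":0},{"linear":[0,0,0.2],"roll":0},{"linear":[0,0,0],"roll":0},{"linear":[0,0,0],"roll":0}]' |egrep 'pos|ft|width|gripper'
python3 -m jog '[{"linear":[0,0,0],"roll":0}]' >/dev/null; python3 -c "
from h import *
go(653.2,-97,-16.5,85.6)"
```

```text
position: [0.4338, -0.1423, 0.0521]
ft_force: [1.0, 0.3, -2.4]
grip_width: 0.0563
gripper_force: 64.4
position: [0.6532, -0.0973, 0.0048]
ft_force: [0.5, 0.9, -0.8]
grip_width: 0.0565
gripper_force: 64.4
pos [653.9 -97.5   6.2] roll units -0.01 alt 35.99 lin after roll [-0.019 -0.012  0.567] q1,q6 [-19.  76.] t 31.9 w 56.9 F 64.4
```

```bash
python3 -m jog '[{"linear":[-0.01,-0.01,0.2],"roll":0},{"linear":[0,0,0.2],"roll":0},{"linear":[0,0,0.1],"roll":0},{"linear":[0,0,0.05],"roll":0},{"linear":[0,0,0],"roll":0},{"linear":[0,0,0],"roll":0},{"linear":[0,0,0],"roll":0}]'|egrep 'pos|ft|width|gripper'
```

```text
position: [0.6533, -0.0968, -0.0167]
ft_force: [-0.4, -0.7, -0.8]
grip_width: 0.0569
gripper_force: 64.4
```

Less than 1 mm above the floor. Release, rise and move aside for a clear final view.

```bash
python3 -m jog '[{"linear":[0,0,0],"roll":0},{"linear":[0,0,0],"roll":0},{"linear":[0,0,0],"roll":0},{"linear":[0,0,0],"roll":0},{"linear":[0,0,0],"roll":0},{"linear":[0,0,-0.1],"roll":0},{"linear":[0,0,-0.4],"roll":0},{"linear":[0,0,-1],"roll":0},{"linear":[0,0,-1],"roll":0},{"linear":[0,0,-1],"roll":0},{"linear":[0,0,-1],"roll":0},{"linear":[0,0,0],"roll":0}]' 1|egrep 'pos|ft|width|gripper'
python3 -m jog '[{"linear":[-1,0,0],"roll":0},{"linear":[-1,0,0],"roll":0},{"linear":[-1,0,0],"roll":0},{"linear":[-1,0,0],"roll":0},{"linear":[-1,0,0],"roll":0},{"linear":[-0.3,0.9,0],"roll":0},{"linear":[-0.3,0.9,0],"roll":0},{"linear":[-0.3,0.9,0],"roll":0},{"linear":[-0.3,0.9,0],"roll":0},{"linear":[-0.3,0.9,0],"roll":0},{"linear":[0,0,0],"roll":0},{"linear":[0,0,0],"roll":0}]' |egrep 'time|pos|ft|width|gripper'
python3 - <<'E'
from h import *
im=optics.get_image("top")
find("top","box",(345,120,410,200),.035,"f1",im)
find("top","box",(150,130,225,205),.031,"f2",im)
find("top","round",(240,110,320,205),.035,"f3",im)
find("top","round",(440,130,520,205),.031,"f4",im)
s=optics.get_image("side")
cv2.imwrite("pics/fin.png",cv2.resize(np.hstack([im[110:300,150:520,::-1],s[150:340,70:440,::-1]]),(800,206)))
cv2.imwrite("pics/fin.png",cv2.resize(np.vstack([im[110:300,150:520,::-1],s[165:355,70:440,::-1]]),(584,600),interpolation=cv2.INTER_CUBIC))
E
```

```text
position: [0.6561, -0.0976, 0.1729]
ft_force: [0.7, -0.2, 1.1]
grip_width: 0.0849
gripper_force: 0.0
time_s: 34.52
position: [0.3795, -0.2577, 0.1633]
ft_force: [0.7, 1.0, -0.4]
grip_width: 0.0853
gripper_force: 0.0
f1 top (362, 133, 32, 44) [653.3 -98.3] 80.0 56.2 -4.5
f2 top (173, 157, 19, 27) [636.2 267.8] 49.9 32.9 -8.5
f3 top (263, 136, 33, 33) [663.8  84.7] 60.6 59.8 -1.4
f4 top (468, 151, 24, 22) [ 634.7 -286.9] 42.5 39.4 88.1
```

View pics/fin.png

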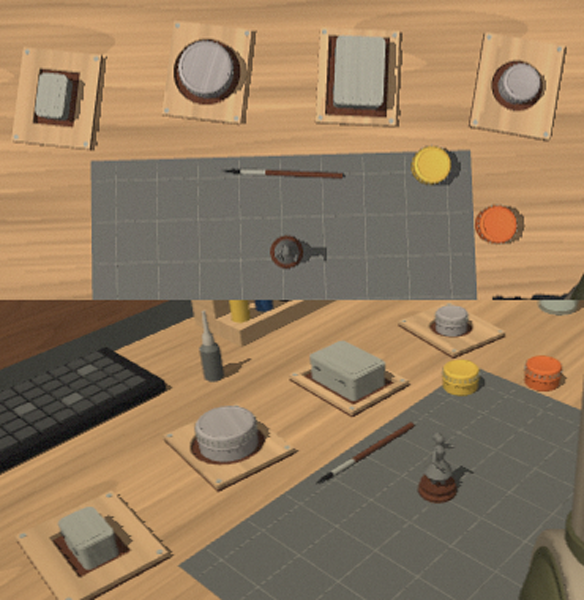

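All four tins lie flat inside their own wells: small box (54,97), large round (206,70), large box (360,70) and small round (520,84). The figurine stands untouched and the arm is clear, so I'm handing in.

```bash
python3 -c "
from rig import env
print(env.close_job())"
```

```text
the job is handed in; nothing more can be done
None
```

I handed the job in at about 35 s: the last pictures show all four tins lying flat in their matching wells (centres within about 3 mm) and the figurine still standing, and no verdict came back.

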